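# Repack the airtight seed tub with a fresh desiccant canister and press its lid home

## Robot

A 6-joint arm with a two-finger parallel gripper is mounted at the origin on the work surface. World frame = base frame: x ahead of the robot, y to its left, z up, the work surface at z = 0. Lengths are in m, angles in rad, forces in N, time in s.
With the tool pointing down it reaches from about 0.225 to 0.725 m from the base axis. Payload 3.1 kg.
Tool frame: the origin (TCP) lies at the very end of the fingers, on their centre line; the grasp point (between the pads) lies 19 mm behind it; z points along the fingers, y is the line along which they close (so a half turn about z gives the same grasp; the last joint's range is limited). The gripper opens to 85 mm and grips with 20 to 120 N. Pads are 22 mm wide; open, the fingers measure 114 mm over their backs; the gripper's body (76 mm by 85 mm) begins 54 mm behind the grasp point. The pads swing forward as they close: fully open they stand 13 mm farther back than shut.
Start: joints at [1.216, 0.048, 0.099, 1.622, 0, 1.443], TCP at [0.118, 0.512, 0.231] pointing down, gripper open.
Joint ranges: [-2.91, 2.91], [-0.99, 1.94], [-1.21, 1.42], [-2.12, 2.29], [-1.49, 1.47], [-3.14, 3.14]. Speed limits (rad/s): [2.79, 2.79, 3.14, 3.14, 3.14, 3.14].

## Interface

Orientations are given as a unit quaternion [x, y, z, w].
In Python, from rig import env gives the robot as it stands. The module is installed in compiled form; this text tells all that it offers.
- The arm moves only by the tool step_arm, never from a script. Its argument "targets" is one flat list of numbers, 5 for each row, row after row: the gripper's target within -1 to 1 (fully open at 1, half-way at 0, shut at -1), then the shift along the world's x, y, z in units of 0.8 m (1.0 is 0.8 m), then the turn about the world's z in units of 45 degrees (1.0 is 45 degrees). A call has 1 to 12 rows; each row is the pose to reach, as a shift and turn from the pose commanded when the call began; what a row does not reach only later rows make up. A row lasts 1/8 s, in which the tool goes at most 62.5 mm and 10.7 degrees, less where a joint would pass 70% of its speed; a pose out of reach is approached as far as the arm can. A call with a number of a shift or a turn outside -1 to 1 is refused whole. A call with a gripper value outside its range is refused whole. The fingers move at their own pace and stop on an object; "force" is the grip in N (left out, the last holds). Time passes only in rows, so rows that repeat a pose let the fingers close. It gives the time, the measured TCP pose, the force, the opening and the grip force at its end, in the units of the state.
- env.state(): the state, without advancing time (a new reading comes with each control period).
- env.grab_frame(name): name is "scene" or "top" or "wrist"; returns a dict with "frame" (480x640x3 uint8, red, green, blue), "range_z" (480x640 float32, m along the optical axis (not along the pixel's ray), 0 where there is no reading), "vertical_fov" (degrees; the focal length in pixels is half the picture's height over the tangent of half this angle, whatever the lens; pixels are square), "cx", "cy" (the principal point, pixels), "position" and "rotation" of the camera in the world; the wrist camera has in their place "hand_eye" (4x4, takes a point from camera to tool coordinates, whose origin is the TCP and whose axes are the flange's). Camera axes: x right, y down, z forward; pixel columns grow to the right and rows downward; lengths in m; the calibration is good to about 2 mm. The wrist camera is an equidistant fisheye: a pixel r from the principal point sees the ray r / f radians off the axis. A picture is of the moment at which its call begins: read the wrist's pose just before it.
- env.hand_in(): hands the job in; it is judged then, once.
The state is a dict: "time_s": time; "joint_positions": joint angles; "joint_velocities": joint speeds; "effort": joint torques, N m; "position": TCP position; "orientation": TCP orientation; "ft_force": force on the tool from outside, world axes, zero at the start; "moment": the same for the moment, N m; "grip_width": opening from 0.0 (shut) to 1.0 (fully open); "finger_force": force on a finger pad.
Only numpy, scipy, OpenCV 4.12 (cv2) and the standard library are available. Lean on these libraries where they do the work, as an engineer would, in place of code of your own. Each camera call takes 0.05 s, during which the arm holds its last target. There are 200 camera calls.

## Task

Pack the seeds away dry: take the spent desiccant canister out of the open tub and lay it to dry across the two sloping wires of the wire rack, and put the fresh canister from the bench and every seed tin into the tub, each flat on the tub's floor with the tins upright. Then put the lid on the tub and press it down point by point round its edge until the seal is home and the lid sits level and fully down all round. Leave the pot, the jar and the trowel where they are.

Things in the scene. Friction and masses are not known exactly. Their poses are not given: they have to be found in the camera images.
- tub: White plastic airtight tub, loose on the bench. Origin: centre of its underside; x along its long side, z up. Inside 230 (x) by 156 (y) mm, floor 4 mm thick, walls 4 mm; top of the rim 70 mm above the underside, rim outside 250 by 176 mm. Takes four tins (one near each corner, 68 mm side along the tub's y) and one canister across the middle.
- lid: Grey plastic lid, 256 (x) by 182 (y) mm, 0.25 kg, right way up on the bench; fits either way round. Origin: centre of its underside (bottom of the plug), z up. A bevelled plug 12 mm deep (222 by 148 mm, 210 by 136 at its lower end) enters the tub's mouth; above it a flange 6 mm thick, and under the flange, round the plug, a black rubber seal 6 mm deep that rests on the tub's rim.
- lid_grip (a point): Centre of the solid grip bar on the lid's top: 96 mm long (lid's x), 18 mm wide (y), 25 mm tall; this point is half-way up the bar, 32.5 mm above the lid's underside and 14.5 mm above the flange's top. Above the tub's underside it is 96.5 mm when the lid rests on its unpressed seal, 91.5 mm when fully home.
- lid_corner_a (a point): Point on the flange's top over the seal, at the lid's corner +x, +y (118 mm along x, 81 mm along y from the lid's centre). Above the tub's underside: 82 mm unpressed, 77 mm fully home. The seal yields and stays down where pressed: eight runs, at corners and side middles.
- lid_corner_b (a point): Point on the flange's top over the seal, at the lid's corner +x, -y (118 mm along x, 81 mm along y from the lid's centre). Above the tub's underside: 82 mm unpressed, 77 mm fully home. A corner yields to about 12 N, a side's middle too once its corners are down (else over 20 N); all at once over 50 N.
- lid_corner_c (a point): Point on the flange's top over the seal, at the lid's corner -x, -y (118 mm along x, 81 mm along y from the lid's centre). Above the tub's underside: 82 mm unpressed, 77 mm fully home. The seal has 5 mm of travel, then a hard stop.
- lid_corner_d (a point): Point on the flange's top over the seal, at the lid's corner -x, +y (118 mm along x, 81 mm along y from the lid's centre). Above the tub's underside: 82 mm unpressed, 77 mm fully home. The lid is rigid: pressing one edge lifts the opposite one, up to 20 mm, until that too is pressed.
- rack_bed: Sloping bed of the steel wire drying rack (fixed; foot 125 by 75 mm). Origin: middle of the bed, 75 mm above the bench, level with the wires' tops. x points up the slope (0.35 rad), y level, z square to the bed. Two 7 mm wires run along x at y = -32 and +32 mm, from x = -50 to 50 mm, open between; at x = -50 they turn up 25 mm as stops. A canister laid along y across both wires stays put.
- spent_center (a point): Centre of the spent desiccant canister: aluminium box with black ends, 110 (x) by 40 (y) by 30 (z) mm, 0.18 kg. At the start it lies in the tub, roughly across its middle.
- fresh_center (a point): Centre of the fresh desiccant canister, of the same make (110 by 40 by 30 mm, x long, z up, 0.18 kg); at the start it lies on the bench.
- tin1_center (a point): Centre of a rectangular steel seed tin, 68 (x) by 50 (y) by 44 (z) mm, lid and paper label on top (+z), about 0.11 kg, standing upright on the bench. Two to four tins are there; None when absent.
- tin2_center (a point): Centre of a rectangular steel seed tin, 68 (x) by 50 (y) by 44 (z) mm, lid and paper label on top (+z), about 0.11 kg, standing upright on the bench. Two to four tins are there; None when absent.
- tin3_center (a point): Centre of a rectangular steel seed tin, 68 (x) by 50 (y) by 44 (z) mm, lid and paper label on top (+z), about 0.11 kg, standing upright on the bench. Two to four tins are there; None when absent.
- tin4_center (a point): Centre of a rectangular steel seed tin, 68 (x) by 50 (y) by 44 (z) mm, lid and paper label on top (+z), about 0.11 kg, standing upright on the bench. Two to four tins are there; None when absent.
- pot: Terracotta flower pot, bystander, 90 mm across and 85 mm tall; origin under its centre.
- jar: Glass jar with a steel cap, bystander, 68 mm across and 95 mm tall; origin under its centre.
- trowel: Garden trowel with a wooden handle, bystander, 320 mm long, lying on the bench beyond the tub; origin under its handle.
Mind the look-alikes: they are no part of the job. Leave any yellow look-alike of the part that bears spent_center alone.

How it is judged:
By the outcome, as a careful person would: the job done as asked, in the order asked, and still so for the second after the job is handed in, with the robot touching nothing.
Of tin1, tin2, tin3, tin4 only 2 to 4 are there at a start; the rules pass over those that are not, and their reading is None.
At some moment in a run one of tin1, tin2, tin3, tin4, fresh may be knocked a few centimetres aside while the robot is not near it.
It also fails if it takes over 210 s, if anything falls off the work surface, if the arm or the gripper's body presses on something with over 40 N, if the wrist force passes 120 N, or if a joint passes its speed limit or range.

## Working session

There is one attempt and no reset: what is moved stays moved. The work goes in short steps, Python scripts to look and compute and a tool call to move; the robot and the scene stay as the last step left them, time stands still between calls to the robot, and variables do not carry over. Pictures are saved under pics/ and viewed, at most 14 in all, crops included, and the job is handed in when it is done.

Besides the shell and the picture viewer there is one more tool, called after "Emit:" as name(argument=value, ...) on one line, values as JSON. step_arm: Moves the arm, as the interface text tells. Shifts and turns lie within -1 to 1; 1 stands for 0.8 m of shift or 45 degrees of turn. Its arguments: {"type":"object","properties":{"targets":{"type":"array"},"force":{"type":"number"}},"required":["targets"]}

```bash
mkdir -p pics
cat > h.py <<'E'
import numpy as np, cv2
from rig import env
def grab(name,save=None):
    s=env.state(); f=env.grab_frame(name); f['st']=s
    if save: cv2.imwrite('pics/'+save,f['frame'][:,:,::-1])
    return f
def cloud(f):
    # world points for fixed cameras
    h=480; F=h/2/np.tan(np.radians(f['vertical_fov'])/2)
    v,u=np.mgrid[0:480,0:640]; z=f['range_z']
    P=np.stack([(u-f['cx'])/F*z,(v-f['cy'])/F*z,z],-1)
    R=np.array(f['rotation']); 
    return P@R.T+np.array(f['position'])
E
python3 - <<'E'
from h import *
for n in('top','scene'):
    f=grab(n,n+'0.png'); P=cloud(f); np.savez(n+'0.npz',P=P,c=f['frame'],z=f['range_z'])
    print(n,f['position'],np.array(f['rotation']).round(3).tolist(),f['vertical_fov'],f['cx'],f['cy'],P[240,320])
s=env.state();print(s)
E
```

```text
Traceback (most recent call last):
  File "h.py", line 13, in cloud
    return P@R.T+np.array(f['position'])
           ~^~~~
ValueError: matmul: Input operand 1 has a mismatch in its core dimension 0, with gufunc signature (n?,k),(k,m?)->(n?,m?) (size 4 is different from 3)
```

```bash
sed -i "s/R=np.array(f\['rotation'\]); /R=Rot.from_quat(f['rotation']).as_matrix()/; 1i from scipy.spatial.transform import Rotation as Rot" h.py
python3 - <<'E'
from h import *
for n in('top','scene'):
    f=grab(n,n+'0.png'); P=cloud(f); np.savez(n+'0.npz',P=P,c=f['frame'],z=f['range_z'])
    print(n,f['position'],f['vertical_fov'],f['cx'],f['cy'],P[240,320])
s=env.state();print(s)
E
```

```text
top [0.2858895  0.04049809 1.28056175] 47.079029723052585 316.3310426488726 248.00012664665667 [0.54192625 0.01192087 0.00461992]
scene [0.98647145 0.66458013 1.33994922] 42.95023204011249 333.4879676642635 234.84216829898438 [ 0.50824519 -0.00345053  0.00796512]
{'time_s': 0.15, 'joint_positions': array([ 1.21619712e+00,  4.85932812e-02,  9.79001308e-02,  1.62203350e+00,
       -4.42821474e-05,  1.44296489e+00]), 'joint_velocities': array([ 4.53829333e-04, -2.43678702e-03,  2.62750464e-03, -2.95600519e-05,
        7.05548044e-04, -3.87698392e-04]), 'effort': array([ 1.51537912e-03, -3.39260387e+01,  3.20423877e+01,  1.53597922e-02,
       -1.79349890e-04,  9.57838012e-06]), 'position': array([0.11789824, 0.51106537, 0.23035063]), 'orientation': array([ 1.13141022e-01,  9.93578471e-01, -9.42508665e-04, -2.09060827e-04]), 'ft_force': array([-0.01096556, -0.06505103, -0.68994   ]), 'moment': array([-0.01247101, -0.03036714,  0.01681712]), 'finger_force': 0.0, 'grip_width': 1.0016137526932427}
```

View pics/top0.png

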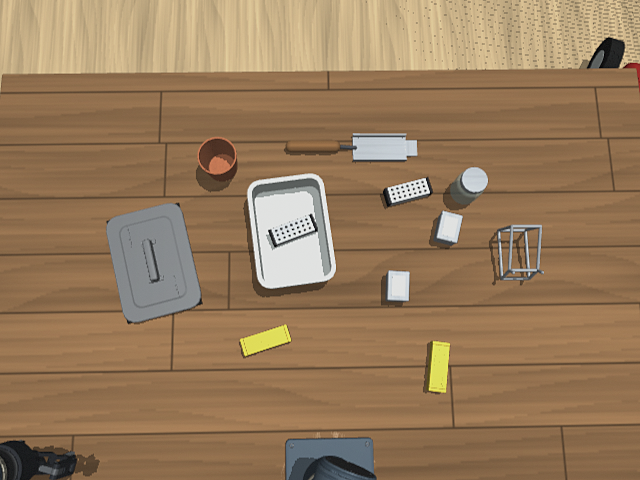

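View pics/scene0.png

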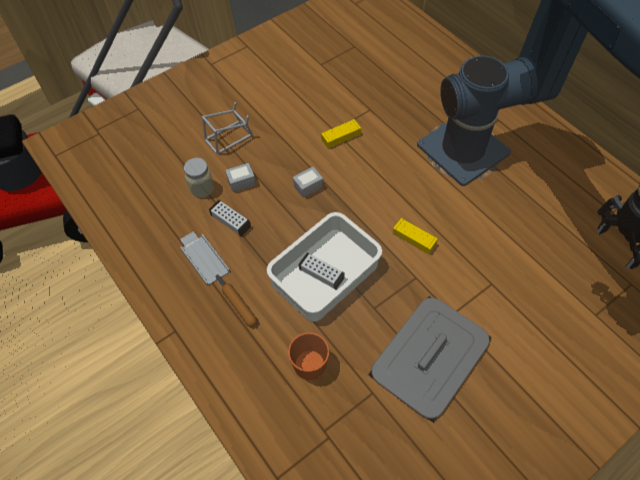

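The views show the tub (top view ~290,232) with the spent canister at (293,231), and the fresh canister at (408,191). There are two tins, at (449,228) and (398,286), and the lid at (153,262). The rack is at (520,252) and the jar at (470,187). Two yellow look-alikes sit nearer the robot.

```bash
cat >> h.py <<'E'
def rect(P,box,z0,z1):
    u0,v0,u1,v1=box; Q=P[v0:v1,u0:u1].reshape(-1,3); Q=Q[np.isfinite(Q).all(1)]
    Q=Q[(Q[:,2]>z0)&(Q[:,2]<z1)]
    (cx,cy),(a,b),t=cv2.minAreaRect((Q[:,:2]*1000).astype(np.float32))
    if a<b: a,b,t=b,a,t+90
    return dict(c=(round(cx,1),round(cy,1)),size=(round(a,1),round(b,1)),yaw=round((t+90)%180-90,1),z=np.percentile(Q[:,2]*1000,[5,50,95]).round(1),n=len(Q))
E
python3 - <<'E'
from h import *
P=np.load('top0.npz')['P']
B=dict(tub=((235,165,345,300),.062,.08),spent=((260,205,325,255),.026,.045),fresh=((375,170,440,212),.022,.04),tinA=((428,203,468,250),.036,.055),tinB=((380,262,415,308),.036,.055),
lid=((95,195,210,330),.012,.03),grip=((130,225,175,300),.035,.06),yel1=((230,315,300,365),.02,.04),yel2=((420,335,460,400),.02,.04),rack=((485,215,550,290),.03,.13),jar=((445,160,495,210),.085,.11))
for k,(b,l,h) in B.items(): print(k,rect(P,b,l,h))
Q=P[215:290,485:550].reshape(-1,3)
Q=Q[Q[:,2]>.03]
print((Q[np.argsort(Q[:,1])][::6]*1000).round(0).astype(int).tolist())
P=np.load('scene0.npz')['P']; S=P.reshape(-1,3)
m=(S[:,0]>.43)&(S[:,0]<.63)&(S[:,1]<-.34)&(S[:,1]>-.55)&(S[:,2]>.03)&(S[:,2]<.2)
print((S[m][::6]*1000).round(0).astype(int).tolist())
E
```

```text
tub {'c': (574.4, 90.9), 'size': (296.0, 194.9), 'yaw': 7.2, 'z': array([64.9, 69.6, 73.8]), 'n': 1627}
spent {'c': (568.7, 62.0), 'size': (141.4, 49.1), 'yaw': -64.7, 'z': array([28.6, 33.2, 37.2]), 'n': 816}
fresh {'c': (652.9, -197.8), 'size': (110.3, 41.0), 'yaw': -75.8, 'z': array([25. , 29.2, 33.5]), 'n': 768}
tinA {'c': (560.6, -286.0), 'size': (68.0, 50.6), 'yaw': -16.2, 'z': array([39.3, 43.9, 47.6]), 'n': 629}
tinB {'c': (425.9, -162.1), 'size': (68.2, 50.7), 'yaw': -4.4, 'z': array([39.5, 43.9, 47.6]), 'n': 666}
lid {'c': (494.4, 400.7), 'size': (257.4, 183.9), 'yaw': 14.3, 'z': array([14.4, 18.8, 23.5]), 'n': 8035}
grip {'c': (493.7, 399.9), 'size': (95.4, 19.1), 'yaw': 14.1, 'z': array([38.5, 44. , 47.8]), 'n': 351}
yel1 {'c': (310.1, 139.5), 'size': (110.4, 40.2), 'yaw': -73.1, 'z': array([25.2, 29.4, 33.5]), 'n': 873}
yel2 {'c': (245.5, -247.2), 'size': (109.9, 40.9), 'yaw': -7.8, 'z': array([24.9, 29.3, 33.2]), 'n': 912}
rack {'c': (500.4, -444.2), 'size': (115.3, 73.8), 'yaw': -0.3, 'z': array([42. , 71.7, 93. ]), 'n': 571}
jar {'c': (656.5, -335.2), 'size': (59.3, 5
[... 2117 characters left out ...]
4], [449, -410, 79], [457, -439, 56], [554, -475, 85], [455, -430, 58], [555, -460, 94], [456, -424, 60], [554, -455, 94], [458, -416, 64], [553, -452, 92], [458, -410, 65], [553, -442, 97], [459, -410, 62], [550, -442, 91], [471, -415, 61], [456, -410, 56], [497, -414, 75], [482, -408, 70], [459, -410, 53], [554, -428, 97], [498, -405, 80], [458, -413, 46], [555, -429, 94], [517, -410, 85], [500, -409, 73], [559, -477, 50], [536, -414, 89], [518, -416, 76], [456, -407, 41], [553, -416, 95], [538, -411, 89], [522, -408, 82], [555, -420, 89], [543, -408, 92], [558, -471, 43], [556, -414, 87], [552, -411, 83], [556, -413, 72], [557, -415, 59], [556, -414, 50], [558, -413, 45], [559, -413, 36]]
```

Run:
```python
import cv2
a=cv2.imread('pics/top0.png')[210:300,480:560]; b=cv2.imread('pics/scene0.png')[95:160,190:260]
a=cv2.resize(a,(400,450),interpolation=2); b=cv2.resize(b,(400,371),interpolation=2)
import numpy as np
b=np.vstack([b,np.zeros((79,400,3),'uint8')]); cv2.imwrite('pics/rack.png',np.hstack([a,b]))
```

```text
(no output)
```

View pics/rack.png

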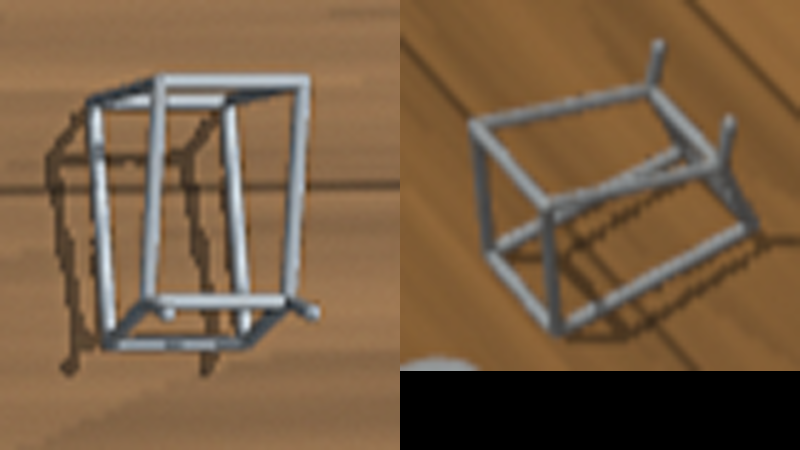

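The rack crop shows the upslope bar on the far (+x) side and the stops on the near side. That puts the wires at y≈-0.411 and -0.475 and the bed centre at about (0.501,-0.443). I'll refine the tub and the spent canister.

```bash
cat >> h.py <<'E'
def blob(P,lo,hi,z0,z1,er=0):
    # largest connected image blob within world xy box & height band
    m=((P[...,0]>lo[0])&(P[...,0]<hi[0])&(P[...,1]>lo[1])&(P[...,1]<hi[1])&(P[...,2]>z0)&(P[...,2]<z1)).astype(np.uint8)
    m=cv2.morphologyEx(m,cv2.MORPH_CLOSE,np.ones((3,3)))
    if er: m=cv2.morphologyEx(m,cv2.MORPH_OPEN,np.ones((er,er)))
    n,l,s,_=cv2.connectedComponentsWithStats(m); k=1+np.argmax(s[1:,4])
    Q=P[l==k]; Q=Q[(Q[:,2]>z0-.01)&(Q[:,2]<z1+.01)]
    (cx,cy),(a,b),t=cv2.minAreaRect((Q[:,:2]*1000).astype(np.float32))
    if a<b: a,b,t=b,a,t+90
    return dict(c=(round(cx,1),round(cy,1)),size=(round(a,1),round(b,1)),yaw=round((t+90)%180-90,1),n=len(Q),med=(np.median(Q,0)*1000).round(1))
E
python3 - <<'E'
from h import *
P=np.load('top0.npz')['P']
print('tub',blob(P,(.40,-.03),(.75,.22),.06,.085))
Q=P.reshape(-1,3)
print('spent',blob(P,(.51,.0),(.63,.14),.024,.045,5))
E
```

```text
tub {'c': (553.3, 78.9), 'size': (251.2, 176.3), 'yaw': 7.0, 'n': 1672, 'med': array([555.1,  79.4,  69.5])}
spent {'c': (561.6, 75.3), 'size': (109.7, 40.4), 'yaw': -69.8, 'n': 799, 'med': array([560.6,  74.8,  33.2])}
```

Emit:
step_arm(targets=[0.6,0.5546,-0.5448,0,-1,0.6,0.5546,-0.5448,0,-1,0.6,0.5546,-0.5448,0,-1,0.6,0.5546,-0.5448,0,-1,0.6,0.5546,-0.5448,0,-1,0.6,0.5546,-0.5448,0,-1,0.6,0.5546,-0.5448,0,-1,0.6,0.5546,-0.5448,0,-1,0.6,0.5546,-0.5448,0,-1,0.6,0.5546,-0.5448,0,-1,0.6,0.5546,-0.5448,0,-1,0.6,0.5546,-0.5448,0,-1], force=40)

```text
time_s: 1.65
position: [0.5613, 0.0757, 0.2306]
orientation: [0.485, 0.874, -0.0, -0.001]
ft_force: [0.5, 0.5, 0.5]
grip_width: 0.799
finger_force: 0.0
```

Emit:
step_arm(targets=[0.6,0,0,-0.1,-0.262,0.6,0,0,-0.15,-0.262,0.6,0,0,-0.2,-0.262,0.6,0,0,-0.2,-0.262,0.6,0,0,-0.2,-0.262])

```text
time_s: 2.28
position: [0.5625, 0.0767, 0.0737]
orientation: [0.571, 0.821, 0.001, 0.001]
ft_force: [-0.3, 0.4, 0.7]
grip_width: 0.8
finger_force: 0.0
```

Emit:
step_arm(targets=[0.6,0,0,-0.05,0,0.6,0,0,-0.078,0,0.6,0,0,-0.078,0,-0.3,0,0,-0.078,0,-0.3,0,0,-0.078,0,-0.3,0,0,-0.078,0,-0.3,0,0,-0.078,0,-0.3,0,0,-0.078,0])

```text
time_s: 3.28
position: [0.5643, 0.0758, 0.0121]
orientation: [0.572, 0.82, 0.002, 0.002]
ft_force: [0.1, 0.8, 6.3]
grip_width: 0.459
finger_force: 43.1
```

Emit:
step_arm(targets=[-0.3,0,0,0.05,0,-0.3,0,0,0.15,0,-0.3,0,0,0.25,0,-0.3,0,0,0.25,0])

```text
time_s: 3.78
position: [0.5632, 0.0757, 0.2138]
orientation: [0.572, 0.82, 0.002, 0.003]
ft_force: [1.1, -0.4, -2.3]
grip_width: 0.459
finger_force: 42.2
```

Emit:
step_arm(targets=[-0.3,-0.0934,-0.649,0,-0.449,-0.3,-0.0934,-0.649,0,-0.449,-0.3,-0.0934,-0.649,0,-0.449,-0.3,-0.0934,-0.649,0,-0.449,-0.3,-0.0934,-0.649,0,-0.449,-0.3,-0.0934,-0.649,0,-0.449,-0.3,-0.0934,-0.649,0,-0.449,-0.3,-0.0934,-0.649,0,-0.449,-0.3,-0.0934,-0.649,0,-0.449,-0.3,-0.0934,-0.649,0,-0.449,-0.3,-0.0934,-0.649,0,-0.449,-0.3,-0.0934,-0.649,0,-0.449])

```text
time_s: 5.28
position: [0.4876, -0.4421, 0.2094]
orientation: [0.706, 0.708, 0.0, 0.0]
ft_force: [0.5, -0.1, -1.2]
grip_width: 0.463
finger_force: 42.1
```

Run:
```python
from h import *
f=grab('scene','s1.png'); P=cloud(f); 
m=(P[...,0]>.4)&(P[...,0]<.6)&(P[...,1]<-.36)&(P[...,1]>-.54)&(P[...,2]>.11)&(P[...,2]<.28)
v,u=np.where(m);print(u.min(),u.max(),v.min(),v.max())
g=f['frame'][:,:,::-1][20:180,140:340]; cv2.imwrite('pics/s1c.png',cv2.resize(g,(750,600),interpolation=2))
print(env.state()['position'])
```

```text
199 240 50 98
[ 0.48763135 -0.44215039  0.20940287]
```

View pics/s1c.png

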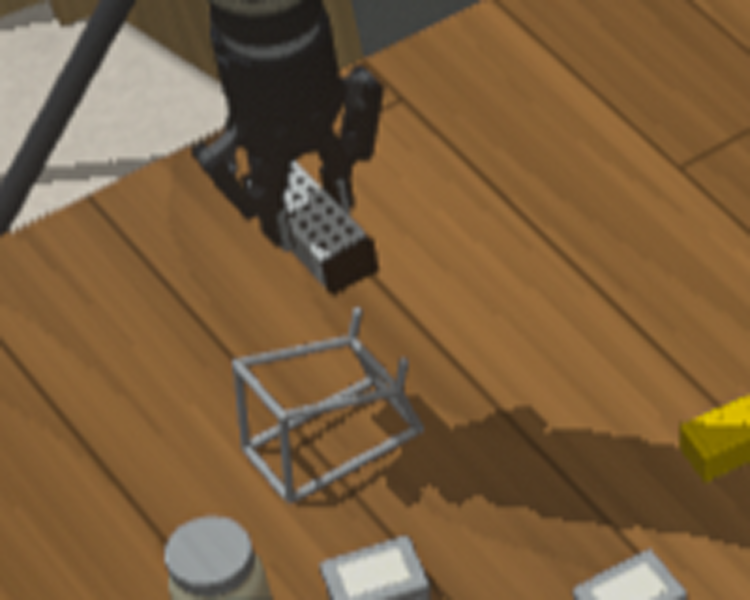

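The canister is held across its width, roughly level, above the rack (crop ~330,220). I'll measure its top.

Run:
```python
from h import *
f=grab('scene'); P=cloud(f); Q=P[50:99,199:245].reshape(-1,3)
Q=Q[(Q[:,0]>.44)&(Q[:,0]<.54)&(Q[:,1]>-.52)&(Q[:,1]<-.36)&(Q[:,2]>.15)&(Q[:,2]<.26)]
for a in np.arange(-.51,-.37,.01):
    q=Q[(Q[:,1]>a)&(Q[:,1]<a+.01)]
    if len(q): print(round(a,2),len(q),(np.percentile(q,[2,98],axis=0)*1000).round(0).tolist())
```

```text
-0.5 7 [[500.0, -500.0, 227.0], [508.0, -490.0, 232.0]]
-0.49 10 [[468.0, -489.0, 229.0], [509.0, -480.0, 238.0]]
-0.48 14 [[470.0, -478.0, 229.0], [481.0, -470.0, 235.0]]
-0.47 23 [[468.0, -470.0, 229.0], [492.0, -461.0, 235.0]]
-0.46 38 [[466.0, -459.0, 228.0], [504.0, -451.0, 246.0]]
-0.45 60 [[465.0, -449.0, 219.0], [521.0, -440.0, 258.0]]
-0.44 183 [[450.0, -439.0, 211.0], [523.0, -430.0, 260.0]]
-0.43 68 [[462.0, -430.0, 213.0], [517.0, -421.0, 259.0]]
-0.42 51 [[470.0, -420.0, 209.0], [508.0, -410.0, 238.0]]
-0.41 57 [[469.0, -409.0, 210.0], [509.0, -400.0, 236.0]]
-0.4 92 [[468.0, -399.0, 202.0], [508.0, -390.0, 236.0]]
-0.39 83 [[470.0, -390.0, 205.0], [506.0, -384.0, 236.0]]
```

Emit:
step_arm(targets=[-0.3,0,0,-0.06,0,-0.3,0,0,-0.11,0,-0.3,0,0,-0.14,0,-0.3,0,0,-0.155,0,-0.3,0,0,-0.155,0,-0.3,0,0,-0.155,0])

```text
time_s: 6.12
position: [0.4878, -0.444, 0.0863]
orientation: [0.707, 0.707, -0.0, 0.001]
ft_force: [0.2, 0.4, -2.0]
grip_width: 0.458
finger_force: 42.1
```

Emit:
step_arm(targets=[-0.3,0,0,-0.002,0,-0.3,0,0,-0.002,0,0,0,0,-0.002,0,0.3,0,0,-0.002,0,0.65,0,0,-0.002,0,0.65,0,0,-0.002,0,0.65,0,0,-0.002,0,0.65,0,0,0.03,0,0.65,0,0,0.1,0,0.65,0,0,0.15,0,0.65,0,0,0.15,0])

```text
time_s: 7.5
position: [0.4888, -0.4454, 0.2109]
orientation: [0.707, 0.707, -0.0, 0.005]
ft_force: [-0.2, 0.1, 0.3]
grip_width: 0.826
finger_force: 0.0
```

Run:
```python
from h import *
f=grab('scene','s2.png'); P=cloud(f)
Q=P.reshape(-1,3)
Q=Q[(Q[:,0]>.42)&(Q[:,0]<.54)&(Q[:,1]>-.52)&(Q[:,1]<-.36)&(Q[:,2]>.08)&(Q[:,2]<.15)]
for a in np.arange(.44,.54,.01):
    q=Q[(Q[:,0]>a)&(Q[:,0]<a+.01)]
    if len(q): print(round(a,2),len(q),(np.percentile(q,[2,50,98],axis=0)*1000).round(0).tolist())
g=f['frame'][:,:,::-1][60:180,160:320]; cv2.imwrite('pics/s2c.png',cv2.resize(g,(600,450),interpolation=2))
```

```text
0.44 3 [[446.0, -474.0, 81.0], [448.0, -415.0, 83.0], [449.0, -414.0, 84.0]]
0.45 7 [[450.0, -479.0, 80.0], [451.0, -472.0, 82.0], [454.0, -410.0, 84.0]]
0.46 93 [[461.0, -497.0, 86.0], [465.0, -437.0, 94.0], [470.0, -389.0, 98.0]]
0.47 98 [[470.0, -496.0, 81.0], [475.0, -433.0, 97.0], [480.0, -389.0, 103.0]]
0.48 111 [[480.0, -495.0, 84.0], [484.0, -434.0, 101.0], [490.0, -388.0, 106.0]]
0.49 156 [[490.0, -499.0, 85.0], [496.0, -434.0, 103.0], [500.0, -388.0, 109.0]]
0.5 131 [[500.0, -499.0, 81.0], [503.0, -446.0, 89.0], [507.0, -391.0, 105.0]]
0.51 8 [[510.0, -477.0, 80.0], [516.0, -470.0, 82.0], [519.0, -408.0, 86.0]]
0.52 15 [[520.0, -481.0, 81.0], [524.0, -471.0, 83.0], [529.0, -408.0, 87.0]]
0.53 18 [[531.0, -481.0, 82.0], [534.0, -473.0, 86.0], [539.0, -407.0, 92.0]]
```

View pics/s2c.png

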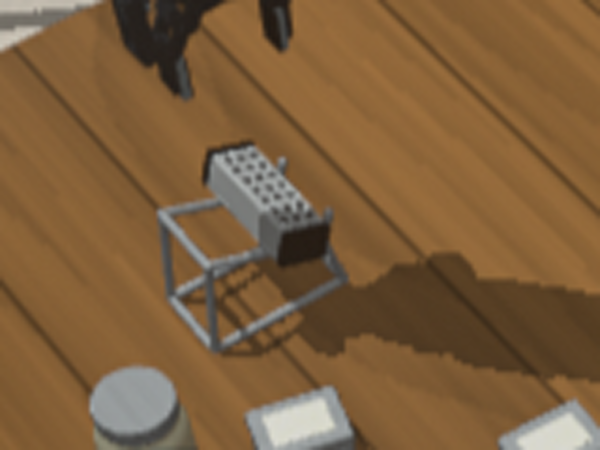

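The spent canister lies tilted across both wires. Re-measuring the fresh canister and the tins.

```bash
cat > m.py <<'E'
from h import *
f=grab('top'); P=cloud(f)
for n,lo,hi,z in (('fresh',(.56,-.29),(.74,-.10),(.022,.036)),('tinA',(.48,-.36),(.635,-.215),(.036,.052)),('tinB',(.34,-.24),(.51,-.07),(.036,.052)),('tub',(.40,-.03),(.75,.22),(.06,.085))):
    try: print(n,blob(P,lo,hi,*z))
    except Exception as e: print(n,e)
print(env.state()['position'],env.state()['time_s'])
E
python3 m.py
```

```text
fresh {'c': (653.4, -198.3), 'size': (111.5, 41.6), 'yaw': -75.4, 'n': 774, 'med': array([ 652.1, -197. ,   29.5])}
tinA {'c': (560.5, -286.6), 'size': (69.3, 50.6), 'yaw': -15.9, 'n': 631, 'med': array([ 560. , -285.2,   43.6])}
tinB {'c': (426.3, -161.9), 'size': (69.0, 50.7), 'yaw': -2.6, 'n': 670, 'med': array([ 425.6, -161.4,   43.7])}
tub {'c': (553.2, 78.7), 'size': (251.0, 176.5), 'yaw': 7.2, 'n': 1670, 'med': array([555.3,  79.4,  69.6])}
[ 0.48730927 -0.44375918  0.20535607] 7.6
```

Emit:
step_arm(targets=[0.6,0.2074,0.3063,0,0.318,0.6,0.2074,0.3063,0,0.318,0.6,0.2074,0.3063,0,0.318,0.6,0.2074,0.3063,0,0.318,0.6,0.2074,0.3063,0,0.318,0.6,0.2074,0.3063,0,0.318,0.6,0.2074,0.3063,-0.08,0.318,0.6,0.2074,0.3063,-0.15,0.318,0.6,0.2074,0.3063,-0.18,0.318,0.6,0.2074,0.3063,-0.18,0.318])

```text
time_s: 8.85
position: [0.6486, -0.198, 0.0552]
orientation: [0.614, 0.789, -0.002, -0.005]
ft_force: [0.2, 0.1, 0.5]
grip_width: 0.801
finger_force: 0.0
```

Run:
```python
from h import *
f=grab('wrist','w1.png'); print(f['st']['position'],f['vertical_fov'],np.array(f['hand_eye']).round(4).tolist())
```

```text
[ 0.64862873 -0.19796822  0.05520398] 65.70646984690485 [[0.0001, -0.958, -0.2869, 0.0727], [1.0, -0.0001, 0.0007, 0.0008], [-0.0007, -0.2869, 0.958, -0.1425], [0.0, 0.0, 0.0, 1.0]]
```

View pics/w1.png

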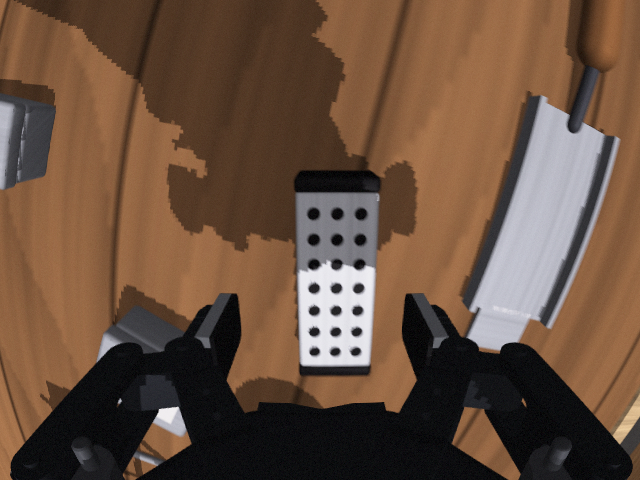

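The wrist view shows the fresh canister between the open fingers at (338,270). It is about 4 mm off centre because the arm is still lagging.

Emit:
step_arm(targets=[0.6,0,0,-0.035,0,0.6,0,0,-0.055,0,0.6,0,0,-0.068,0,0.6,0,0,-0.068,0])

```text
time_s: 9.4
position: [0.6525, -0.1984, 0.006]
orientation: [0.613, 0.79, -0.0, -0.001]
ft_force: [-0.5, -0.4, 0.0]
grip_width: 0.8
finger_force: 0.0
```

Emit:
step_arm(targets=[-0.3,0,0,0,0,-0.3,0,0,0,0,-0.3,0,0,0,0,-0.3,0,0,0,0,-0.3,0,0,0,0])

```text
time_s: 10.02
position: [0.6541, -0.1989, 0.0081]
orientation: [0.613, 0.79, 0.0, 0.001]
ft_force: [1.0, 0.2, 4.4]
grip_width: 0.46
finger_force: 43.2
```

Emit:
step_arm(targets=[-0.3,0,0,0.07,0,-0.3,0,0,0.15,0,-0.3,0,0,0.2,0,-0.3,-0.1246,0.346,0.2,-0.16,-0.3,-0.1246,0.346,0.2,-0.16,-0.3,-0.1246,0.346,0.2,-0.16,-0.3,-0.1246,0.346,0.2,-0.16,-0.3,-0.1246,0.346,0.2,-0.16,-0.3,-0.1246,0.346,0.2,-0.16,-0.3,-0.1246,0.346,0.2,-0.16,-0.3,-0.1246,0.346,0.2,-0.16])

```text
time_s: 11.4
position: [0.5533, 0.0772, 0.1658]
orientation: [0.662, 0.749, -0.001, -0.0]
ft_force: [0.5, -0.0, -1.7]
grip_width: 0.462
finger_force: 42.3
```

Emit:
step_arm(targets=[-0.3,0,0,-0.07,0,-0.3,0,0,-0.12,0,-0.3,0,0,-0.17,0,-0.3,0,0,-0.188,0,-0.3,0,0,-0.188,0,-0.3,0,0,-0.188,0])

```text
time_s: 12.15
position: [0.5551, 0.078, 0.018]
orientation: [0.662, 0.749, 0.001, 0.001]
ft_force: [-0.5, -0.1, -1.4]
grip_width: 0.459
finger_force: 42.4
```

Emit:
step_arm(targets=[-0.3,0,0,-0.006,0,-0.3,0,0,-0.006,0,-0.3,0,0,-0.006,0])

```text
time_s: 12.52
position: [0.5539, 0.0784, 0.012]
orientation: [0.662, 0.75, 0.0, 0.001]
ft_force: [0.2, -0.0, -1.1]
grip_width: 0.457
finger_force: 42.5
```

Emit:
step_arm(targets=[0.3,0,0,0,0,0.3,0,0,0,0,0.3,0,0,0,0,0.3,0,0,0.08,0,0.3,0,0,0.16,0,0.3,0,0,0.2,0,0.3,0,0,0.2,0])

```text
time_s: 13.4
position: [0.556, 0.0784, 0.1762]
orientation: [0.662, 0.75, 0.003, 0.003]
ft_force: [-0.0, -0.4, -0.1]
grip_width: 0.651
finger_force: 0.0
```

```bash
python3 m.py; sed -n 1,3p h.py >/dev/null
python3 - <<'E'
from h import *
P=cloud(grab('scene')); print(blob(P,(.49,.01),(.62,.14),.026,.045,3))
E
```

```text
fresh {'c': (580.4, -266.4), 'size': (7.2, 0.1), 'yaw': -19.4, 'n': 3, 'med': array([ 580.5, -266.5,   30.1])}
tinA {'c': (560.7, -286.3), 'size': (69.2, 51.6), 'yaw': -15.8, 'n': 639, 'med': array([ 559.9, -285.2,   43.7])}
tinB {'c': (426.3, -162.2), 'size': (68.6, 50.5), 'yaw': -3.4, 'n': 670, 'med': array([ 425.7, -161.1,   43.6])}
tub {'c': (562.3, 4.5), 'size': (250.2, 32.5), 'yaw': 5.1, 'n': 558, 'med': array([557.1,  -2.5,  69.7])}
[0.5545301  0.07837291 0.17336171] 13.45
{'c': (552.5, 77.9), 'size': (111.6, 42.7), 'yaw': -82.9, 'n': 675, 'med': array([554.2,  80.4,  34.5])}
```

Emit:
step_arm(targets=[0.75,0.0094,-0.4564,0,1,0.75,0.0094,-0.4564,0,1,0.75,0.0094,-0.4564,0,1,0.75,0.0094,-0.4564,0,1,0.75,0.0094,-0.4564,0,1,0.75,0.0094,-0.4564,0,1,0.75,0.0094,-0.4564,0,1,0.75,0.0094,-0.4564,0,1])

```text
time_s: 14.5
position: [0.5596, -0.2864, 0.1688]
orientation: [0.325, 0.946, 0.001, -0.002]
ft_force: [-0.8, 0.4, 0.0]
grip_width: 0.87
finger_force: 0.0
```

Emit:
step_arm(targets=[0.75,0,0,-0.06,0.489,0.75,0,0,-0.1,0.489,0.75,0,0,-0.125,0.489,0.75,0,0,-0.125,0.489])

```text
time_s: 15.0
position: [0.559, -0.2831, 0.0682]
orientation: [0.137, 0.991, 0.002, -0.003]
ft_force: [0.4, 0.3, 1.0]
grip_width: 0.878
finger_force: 0.0
```

Run:
```python
from h import *
f=grab('wrist','w2.png'); print(f['st']['position'],f['st']['orientation'])
```

```text
[ 0.55902765 -0.28314949  0.06823277] [ 0.13685728  0.990585    0.00166158 -0.00294535]
```

View pics/w2.png

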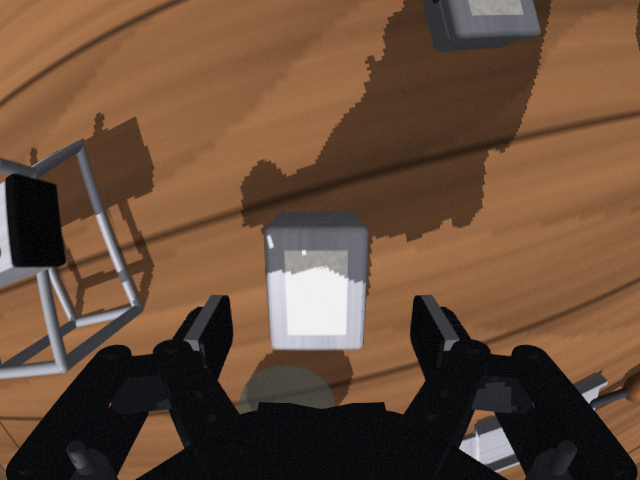

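Tin A sits squarely between the fingers at (317,285).

Emit:
step_arm(targets=[0.75,0,0,-0.04,0,0.75,0,0,-0.074,0,0.75,0,0,-0.074,0,0.75,0,0,-0.074,0,0,0,0,-0.074,0,0,0,0,-0.074,0,0,0,0,-0.074,0,0,0,0,-0.074,0])

```text
time_s: 16.05
position: [0.5623, -0.2877, 0.0145]
orientation: [0.138, 0.99, -0.001, 0.002]
ft_force: [0.2, -0.0, 5.7]
grip_width: 0.576
finger_force: 43.9
```

Emit:
step_arm(targets=[0,0,0,0.06,0,0,0,0,0.14,0,0,0,0,0.2,0,0,0.075,0.4669,0.2,-1,0,0.075,0.4669,0.2,-1,0,0.075,0.4669,0.2,-1,0,0.075,0.4669,0.2,-1,0,0.075,0.4669,0.2,-1,0,0.075,0.4669,0.2,-1,0,0.075,0.4669,0.2,-1,0,0.075,0.4669,0.2,-1,0,0.075,0.4669,0.2,-1])

```text
time_s: 17.55
position: [0.6206, 0.0851, 0.1718]
orientation: [0.507, 0.862, -0.001, -0.0]
ft_force: [-0.3, -0.5, -0.8]
grip_width: 0.578
finger_force: 43.0
```

Emit:
step_arm(targets=[0,0,0,0,-0.489,0,0,0,0,-0.489,0,0,0,-0.03,-0.489,0,0,0,-0.09,-0.489,0,0,0,-0.13,-0.489,0,0,0,-0.17,-0.489,0,0,0,-0.185,-0.489,0,0,0,-0.185,-0.489])

```text
time_s: 18.55
position: [0.6206, 0.0852, 0.0244]
orientation: [0.663, 0.749, -0.0, -0.0]
ft_force: [-0.2, -0.0, -1.0]
grip_width: 0.581
finger_force: 46.4
```

Emit:
step_arm(targets=[0,0,0,-0.004,0,0,0,0,-0.007,0,0,0,0,-0.007,0,0,0,0,-0.007,0])

```text
time_s: 19.05
position: [0.6223, 0.0855, 0.0235]
orientation: [0.662, 0.749, 0.001, 0.002]
ft_force: [-8.0, -3.1, 12.3]
grip_width: 0.576
finger_force: 54.0
```

Emit:
step_arm(targets=[0.4,0,0,0,0,0.4,0,0,0,0,0.4,0,0,0,0,0.4,0,0,0.08,0,0.4,0,0,0.16,0,0.4,0,0,0.2,0,0.4,0,0,0.2,0])

```text
time_s: 19.92
position: [0.6244, 0.0866, 0.1854]
orientation: [0.662, 0.75, 0.004, 0.005]
ft_force: [0.1, -0.8, -0.2]
grip_width: 0.7
finger_force: 0.0
```

```bash
python3 m.py
python3 - <<'E'
from h import *
P=cloud(grab('scene','s3.png')); print(blob(P,(.57,.01),(.68,.16),.04,.056,3),blob(P,(.49,.01),(.60,.14),.026,.038,3))
E
```

```text
fresh {'c': (737.4, -104.1), 'size': (0.0, 0.0), 'yaw': 0.0, 'n': 1, 'med': array([ 737.4, -104.1,   22.2])}
tinA {'c': (626.8, -330.2), 'size': (39.8, 7.8), 'yaw': 78.2, 'n': 42, 'med': array([ 625.9, -326.4,   42.7])}
tinB {'c': (426.3, -162.1), 'size': (68.4, 50.7), 'yaw': -3.4, 'n': 677, 'med': array([ 425.8, -161.1,   43.8])}
tub {'c': (564.4, 6.0), 'size': (246.6, 33.1), 'yaw': 5.6, 'n': 558, 'med': array([561. ,  -1.5,  69.7])}
[0.6229144  0.08656044 0.18221429] 19.975
{'c': (615.5, 85.0), 'size': (70.0, 52.5), 'yaw': -81.7, 'n': 559, 'med': array([616.6,  87. ,  48.9])} {'c': (556.4, 78.1), 'size': (112.3, 41.3), 'yaw': -82.4, 'n': 668, 'med': array([557.8,  81.7,  34.3])}
```

Emit:
step_arm(targets=[1,-0.243,-0.3118,0,-0.233,1,-0.243,-0.3118,0,-0.233,1,-0.243,-0.3118,0,-0.233,1,-0.243,-0.3118,0,-0.233,1,-0.243,-0.3118,0,-0.233,1,-0.243,-0.3118,0,-0.233,1,-0.243,-0.3118,0,-0.233,1,-0.243,-0.3118,-0.08,-0.233,1,-0.243,-0.3118,-0.13,-0.233,1,-0.243,-0.3118,-0.13,-0.233])

```text
time_s: 21.28
position: [0.4234, -0.1592, 0.0698]
orientation: [0.727, 0.687, -0.001, -0.005]
ft_force: [-0.2, 0.5, 0.2]
grip_width: 0.999
finger_force: 0.0
```

Run:
```python
from h import *
f=grab('top','t1.png'); P=cloud(f)
print('tub',blob(P,(.40,-.03),(.75,.22),.062,.085)); print('fresh',blob(P,(.49,.0),(.60,.15),.026,.038,5)); print('tinA',blob(P,(.57,.01),(.68,.16),.042,.058,3))
f=grab('wrist','w3.png');print(f['st']['position'],f['st']['orientation'])
a=f['frame'][:,:,::-1]; b=cv2.imread('pics/t1.png')[150:310,230:350]
a=cv2.resize(a,(400,300)); b=cv2.resize(b,(400,533),interpolation=2)[:533]
cv2.imwrite('pics/c3.png',np.hstack([np.vstack([a,np.zeros((233,400,3),'uint8')]),b]))
```

```text
tub {'c': (557.1, 79.2), 'size': (251.9, 176.2), 'yaw': 7.2, 'n': 1630, 'med': array([556.4,  81.5,  69.5])}
fresh {'c': (553.5, 78.6), 'size': (109.8, 40.1), 'yaw': -82.6, 'n': 800, 'med': array([553. ,  79.3,  33.3])}
tinA {'c': (612.8, 85.0), 'size': (67.5, 51.3), 'yaw': -81.3, 'n': 622, 'med': array([611.7,  85.2,  47.6])}
[ 0.42554553 -0.16060529  0.07284358] [ 7.26680085e-01  6.86971864e-01 -5.57585421e-04 -2.32429732e-03]
```

View pics/c3.png

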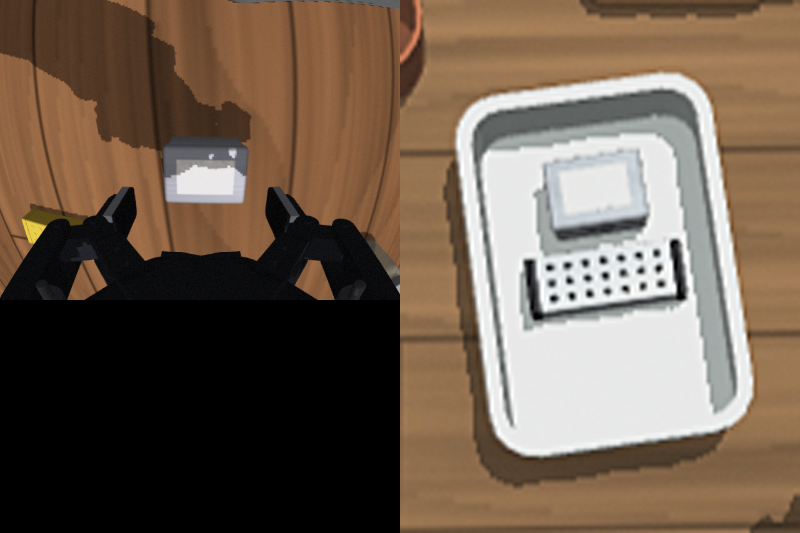

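The right crop shows tin A and the fresh canister flat in the tub, which shifted about 4 mm. The left (wrist) crop shows tin B centred between the fingers.

Emit:
step_arm(targets=[1,0,0,-0.04,0,1,0,0,-0.077,0,1,0,0,-0.077,0,1,0,0,-0.077,0,0.3,0,0,-0.077,0,0.3,0,0,-0.077,0,0.3,0,0,-0.077,0,0.3,0,0,-0.077,0])

```text
time_s: 22.38
position: [0.4284, -0.1637, 0.0155]
orientation: [0.728, 0.686, 0.001, 0.002]
ft_force: [0.7, 1.2, 6.2]
grip_width: 0.783
finger_force: 46.4
```

Emit:
step_arm(targets=[0.3,0,0,0.06,0,0.3,0,0,0.14,0,0.3,0,0,0.2,0,0.3,0.0791,0.2911,0.2,1,0.3,0.0791,0.2911,0.2,1,0.3,0.0791,0.2911,0.2,1,0.3,0.0791,0.2911,0.2,1,0.3,0.0791,0.2911,0.2,1,0.3,0.0791,0.2911,0.2,1])

```text
time_s: 23.5
position: [0.4894, 0.07, 0.1728]
orientation: [0.41, 0.912, -0.0, -0.0]
ft_force: [0.9, 0.1, -1.4]
grip_width: 0.786
finger_force: 46.1
```

Emit:
step_arm(targets=[0.3,0,0,0,1,0.3,0,0,0,1,0.3,0,0,0,1,0.3,0,0,0,1,0.3,0,0,0,1,0.3,0,0,0,1])

```text
time_s: 24.25
position: [0.4896, 0.0692, 0.173]
orientation: [0.032, 1.0, -0.0, -0.0]
ft_force: [0.5, 0.0, -1.2]
grip_width: 0.788
finger_force: 46.1
```

Emit:
step_arm(targets=[0.3,0,0,0,0.236,0.3,0,0,0,0.236,0.3,0,0,-0.06,0.236,0.3,0,0,-0.12,0.236,0.3,0,0,-0.16,0.236,0.3,0,0,-0.18,0.236,0.3,0,0,-0.184,0.236,0.3,0,0,-0.184,0.236])

```text
time_s: 25.25
position: [0.4908, 0.0702, 0.027]
orientation: [-0.063, 0.998, -0.0, 0.001]
ft_force: [-0.5, -0.5, -1.2]
grip_width: 0.787
finger_force: 46.1
```

Lower 6 mm more, release, retreat.

Emit:
step_arm(targets=[0.3,0,0,-0.004,0,0.3,0,0,-0.0075,0,0.3,0,0,-0.0075,0,0.3,0,0,-0.0075,0])

```text
time_s: 25.75
position: [0.4897, 0.0702, 0.0198]
orientation: [-0.063, 0.998, 0.0, 0.0]
ft_force: [0.1, -0.4, -1.6]
grip_width: 0.783
finger_force: 46.1
```

Emit:
step_arm(targets=[0.9,0,0,0,0,0.9,0,0,0,0,0.9,0,0,0,0,0.9,0,0,0.08,0,0.9,0,0,0.16,0,0.9,0,0,0.25,0,0.9,0,0,0.25,0])

```text
time_s: 26.62
position: [0.4925, 0.0702, 0.2259]
orientation: [-0.063, 0.998, -0.0, 0.005]
ft_force: [0.4, -0.8, -0.1]
grip_width: 0.956
finger_force: 0.0
```

Emit:
step_arm(targets=[0,0.0055,0.412,0,0.156,0,0.0055,0.412,0,0.156,0,0.0055,0.412,0,0.156,0,0.0055,0.412,0,0.156,0,0.0055,0.412,0,0.156,0,0.0055,0.412,0,0.156,0,0.0055,0.412,0,0.156,0,0.0055,0.412,-0.1,0.156,0,0.0055,0.412,-0.14,0.156,0,0.0055,0.412,-0.14,0.156])

```text
time_s: 27.88
position: [0.4896, 0.3953, 0.1005]
orientation: [-0.123, 0.992, -0.003, -0.007]
ft_force: [-0.5, -0.3, -0.1]
grip_width: 0.499
finger_force: 0.0
```

Run:
```python
from h import *
f=grab('top','t2.png'); P=cloud(f)
print('tub',blob(P,(.40,-.03),(.75,.22),.062,.085)); print('fresh',blob(P,(.51,.0),(.60,.15),.026,.038,5)); print('tinA',blob(P,(.57,.01),(.68,.16),.042,.058,3));print('tinB',blob(P,(.44,.0),(.53,.14),.042,.058,3))
f=grab('wrist','w4.png');print(f['st']['position'],f['st']['orientation'])
a=f['frame'][:,:,::-1]; b=cv2.imread('pics/t2.png')[150:310,230:350]
a=cv2.resize(a,(400,300)); b=cv2.resize(b,(400,533),interpolation=2)[:533]
cv2.imwrite('pics/c4.png',np.hstack([np.vstack([a,np.zeros((233,400,3),'uint8')]),b]))
```

```text
tub {'c': (556.8, 79.2), 'size': (251.0, 176.2), 'yaw': 7.3, 'n': 1629, 'med': array([556.9,  81.2,  69.7])}
fresh {'c': (553.7, 78.5), 'size': (110.0, 39.8), 'yaw': -82.8, 'n': 795, 'med': array([553. ,  79.3,  33.2])}
tinA {'c': (612.2, 84.9), 'size': (67.6, 51.8), 'yaw': -81.5, 'n': 620, 'med': array([611.6,  85.2,  47.8])}
tinB {'c': (486.0, 70.1), 'size': (67.8, 49.9), 'yaw': -83.1, 'n': 649, 'med': array([485.5,  70.3,  47.8])}
[0.49228372 0.39717902 0.10515779] [-0.12350309  0.99233836 -0.0016296  -0.0029844 ]
```

View pics/c4.png

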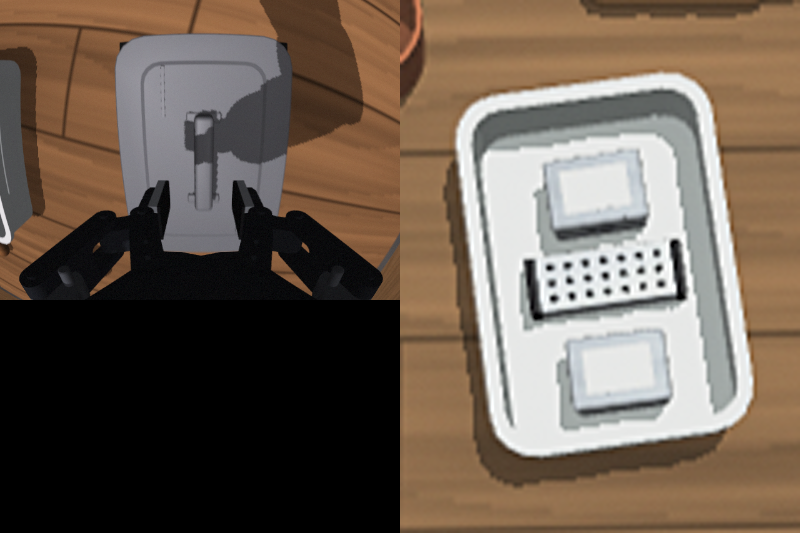

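Everything is flat in the tub, and the grip bar sits between the fingers. Next I grip the lid.

Emit:
step_arm(targets=[0,0,0,-0.05,0,0,0,0,-0.09,0,0,0,0,-0.104,0,0,0,0,-0.104,0,0,0,0,-0.104,0,-0.9,0,0,-0.104,0,-0.9,0,0,-0.104,0,-0.9,0,0,-0.104,0,-0.9,0,0,-0.104,0,-0.9,0,0,-0.104,0], force=60)

```text
time_s: 29.22
position: [0.4952, 0.4005, 0.0264]
orientation: [-0.124, 0.992, 0.001, 0.002]
ft_force: [0.2, 0.7, 6.0]
grip_width: 0.194
finger_force: 62.8
```

Emit:
step_arm(targets=[-0.9,0,0,0.05,0,-0.9,0,0,0.12,0,-0.9,0,0,0.2,0,-0.9,0.02,-0.1,0.2,-0.155,-0.9,0.04,-0.16,0.2,-0.155,-0.9,0.06,-0.22,0.2,-0.155,-0.9,0.07,-0.28,0.2,-0.155,-0.9,0.0785,-0.34,0.2,-0.155,-0.9,0.0785,-0.38,0.2,-0.155,-0.9,0.0785,-0.4014,0.2,-0.155,-0.9,0.0785,-0.4014,0.2,-0.155,-0.9,0.0785,-0.4014,0.2,-0.155])

```text
time_s: 30.72
position: [0.5566, 0.0799, 0.1842]
orientation: [-0.064, 0.998, 0.0, -0.0]
ft_force: [0.2, 0.6, -2.2]
grip_width: 0.199
finger_force: 61.8
```

Run:
```python
from h import *
f=grab('top','t3.png'); P=cloud(f); s=f['st']; print(s['position'],s['orientation'],s['ft_force'])
print('lid',blob(P,(.36,-.08),(.78,.27),.175,.205))
f=grab('scene','s4.png'); P=cloud(f)
print('lid',blob(P,(.36,-.08),(.78,.27),.175,.205))
m=(P[...,2]>.17)&(P[...,2]<.205)&(P[...,0]>.36)&(P[...,0]<.78)&(P[...,1]>-.08)&(P[...,1]<.27)
Q=P[m]; A=np.c_[Q[:,:2],np.ones(len(Q))]; k=np.linalg.lstsq(A,Q[:,2],rcond=None)[0]; print('plane',k)
```

```text
[0.55664498 0.07992609 0.18422441] [-6.43096816e-02  9.97929835e-01  4.97437974e-04 -2.47206901e-04] [ 0.19991394  0.57262773 -2.18103083]
lid {'c': (562.9, 8.9), 'size': (252.2, 39.7), 'yaw': 6.8, 'n': 1847, 'med': array([547.2,   7.4, 176. ])}
lid {'c': (557.9, 80.3), 'size': (258.5, 184.1), 'yaw': 7.4, 'n': 6312, 'med': array([587.1, 100.3, 178.2])}
plane [-0.00226529 -0.00598878  0.18047698]
```

Emit:
step_arm(targets=[-0.9,-0.0015,-0.0013,-0.04,0,-0.9,-0.0015,-0.0013,-0.08,0,-0.9,-0.0015,-0.0013,-0.105,0,-0.9,-0.0015,-0.0013,-0.112,0,-0.9,-0.0015,-0.0013,-0.112,0,-0.9,-0.0015,-0.0013,-0.112,0])

```text
time_s: 31.58
position: [0.5567, 0.078, 0.0965]
orientation: [-0.064, 0.998, -0.0, 0.001]
ft_force: [0.3, 0.3, -2.4]
grip_width: 0.194
finger_force: 61.7
```

Emit:
step_arm(targets=[-0.9,0,0,-0.003,0,-0.9,0,0,-0.006,0,-0.9,0,0,-0.006,0,-0.9,0,0,-0.006,0])

```text
time_s: 32.08
position: [0.556, 0.0776, 0.0904]
orientation: [-0.064, 0.998, 0.0, 0.0]
ft_force: [-0.1, -0.3, -1.1]
grip_width: 0.194
finger_force: 62.0
```

Emit:
step_arm(targets=[-0.9,0,0,-0.002,0,-0.9,0,0,-0.002,0,-0.9,0,0,-0.002,0])

```text
time_s: 32.45
position: [0.556, 0.0776, 0.0903]
orientation: [-0.064, 0.998, -0.0, 0.001]
ft_force: [-2.1, -1.4, 4.7]
grip_width: 0.196
finger_force: 62.8
```

Emit:
step_arm(targets=[0,0,0,0,0,0,0,0,0,0,0,0,0,0,0,0,0,0,0.06,0,0,0,0,0.12,0,-1,0,0.3,0.12,0,-1,0,0.3,0.12,0,-1,0,0.3,0.12,0,-1,0,0.3,0.12,0,-1,0,0.3,0.12,0])

```text
time_s: 33.7
position: [0.5546, 0.3214, 0.1833]
orientation: [-0.066, 0.998, 0.0, -0.001]
ft_force: [-0.3, -0.0, -0.8]
grip_width: 0.003
finger_force: 0.0
```

```bash
cat > l.py <<'E'
from h import *
f=grab('top','t4.png'); P=cloud(f); s=f['st']; print(s['position'],s['orientation'],s['ft_force'])
print('lid',blob(P,(.40,-.06),(.72,.20),.062,.09))
print('bar',blob(P,(.49,.04),(.63,.12),.096,.12))
def plane(P,u):
    c=np.array([.557,.079]); t=np.radians(7.3); d=P[...,:2]-c; a=d@[np.cos(t),np.sin(t)]; b=d@[-np.sin(t),np.cos(t)]
    m=(abs(a)<.12)&(abs(b)<.085)&((abs(a)>.07)|(abs(b)>.04))&(P[...,2]>.06)&(P[...,2]<.1)
    A=np.c_[a[m],b[m],np.ones(m.sum())]; k=np.linalg.lstsq(A,P[m][:,2],rcond=None)[0]
    print(u,m.sum(),'tiltx,y (mm at edge) %.1f %.1f  z0 %.1f'%(k[0]*118,k[1]*81,k[2]*1000) if 0 else (k*[118,81,1000]*1).round(2))
plane(P,'top'); plane(cloud(grab('scene')),'scene')
E
python3 l.py
```

```text
[0.55458843 0.32141667 0.18327601] [-6.64490760e-02  9.97789589e-01  2.86239808e-04 -6.12215208e-04] [-0.27646503 -0.02789337 -0.79993185]
lid {'c': (555.3, 77.7), 'size': (257.2, 182.5), 'yaw': 7.3, 'n': 8658, 'med': array([549.5,  77.2,  82.8])}
bar {'c': (554.6, 77.9), 'size': (95.6, 18.0), 'yaw': 7.1, 'n': 353, 'med': array([552.9,  77.1, 108.6])}
top 5789 [-4.000e-02 -9.000e-02  8.269e+01]
scene 4537 [-5.000e-02 -2.800e-01  8.402e+01]
```

The lid sits level at 82.7 mm (unpressed height 82), centre (0.555,0.078). Pressing corner a.

Emit:
step_arm(targets=[-1,0.133,-0.1816,0,0,-1,0.133,-0.1816,0,0,-1,0.133,-0.1816,0,0,-1,0.133,-0.1816,-0.08,0,-1,0.133,-0.1816,-0.112,0,-1,0.133,-0.1816,-0.12,0,-1,0.133,-0.1816,-0.128,0,-1,0.133,-0.1816,-0.133,0,-1,0.133,-0.1816,-0.138,0,-1,0.133,-0.1816,-0.143,0,-1,0.133,-0.1816,-0.143,0])

```text
time_s: 35.17
position: [0.6639, 0.1726, 0.0773]
orientation: [-0.064, 0.998, -0.0, 0.004]
ft_force: [-3.8, -0.5, 12.5]
grip_width: -0.002
finger_force: 6.4
```

Emit:
step_arm(targets=[-1,0,0,-0.004,0,-1,0,0,-0.007,0,-1,0,0,-0.007,0])

```text
time_s: 35.55
position: [0.6641, 0.1726, 0.0769]
orientation: [-0.064, 0.998, -0.0, 0.005]
ft_force: [-11.5, -2.1, 27.0]
grip_width: -0.003
finger_force: 13.3
```

Emit:
step_arm(targets=[-1,0,0,0.02,0,-1,0,0,0.04,0,-1,0,0,0.04,0])

```text
time_s: 35.92
position: [0.6638, 0.1728, 0.0991]
orientation: [-0.064, 0.998, 0.0, 0.002]
ft_force: [1.1, -0.0, -0.1]
grip_width: -0.003
finger_force: 0.0
```

```bash
python3 l.py
```

```text
[0.66379059 0.17279825 0.09913091] [-6.37697060e-02  9.97961739e-01  2.76393687e-04  2.39060620e-03] [ 1.05261487 -0.03033405 -0.08255086]
lid {'c': (559.7, 51.0), 'size': (260.8, 135.4), 'yaw': 10.1, 'n': 5926, 'med': array([559. ,  47.7,  82.9])}
bar {'c': (554.2, 77.9), 'size': (96.1, 17.9), 'yaw': 7.4, 'n': 352, 'med': array([553.2,  77.3, 108.2])}
top 3590 [-0.11  0.81 83.12]
scene 2608 [-0.31 -0.48 83.87]
```

Emit:
step_arm(targets=[-1,0.0254,-0.201,0,0,-1,0.0254,-0.201,0,0,-1,0.0254,-0.201,0,0,-1,0.0254,-0.201,0,0,-1,0.0254,-0.201,-0.012,0,-1,0.0254,-0.201,-0.02,0,-1,0.0254,-0.201,-0.026,0,-1,0.0254,-0.201,-0.032,0,-1,0.0254,-0.201,-0.036,0,-1,0.0254,-0.201,-0.036,0])

```text
time_s: 37.28
position: [0.6829, 0.0123, 0.0768]
orientation: [-0.065, 0.998, -0.001, 0.003]
ft_force: [-9.7, -1.7, 27.7]
grip_width: 0.0
finger_force: 13.5
```

Emit:
step_arm(targets=[-1,0,0,0.04,0,-1,0,0,0.06,0,-1,0,0,0.06,0])

```text
time_s: 37.65
position: [0.6833, 0.0125, 0.1168]
orientation: [-0.064, 0.998, -0.0, 0.001]
ft_force: [-0.5, 0.1, 0.0]
grip_width: -0.001
finger_force: 0.0
```

```bash
python3 l.py
```

```text
[0.68329015 0.01247893 0.11679581] [-6.43532205e-02  9.97926350e-01 -1.40545333e-04  1.28154420e-03] [-0.54515694  0.06310551  0.04227411]
lid {'c': (555.4, 153.9), 'size': (262.6, 75.1), 'yaw': -6.8, 'n': 2441, 'med': array([580.9, 142.3,  82.3])}Traceback (most recent call last):
  File "l.py", line 4, in <module>
    print('bar',blob(P,(.49,.04),(.63,.12),.096,.12))
                ~~~~^^^^^^^^^^^^^^^^^^^^^^^^^^^^^^^^
  File "h.py", line 26, in blob
    n,l,s,_=cv2.connectedComponentsWithStats(m); k=1+np.argmax(s[1:,4])
                                                     ~~~~~~~~~^^^^^^^^^
    return _wrapfunc(a, 'argmax', axis=axis, out=out, **kwds)
    return bound(*args, **kwds)
ValueError: attempt to get argmax of an empty sequence
```

Emit:
step_arm(targets=[-1,-0.0126,0.1005,0,0,-1,-0.0126,0.1005,0,0,-1,-0.0126,0.1005,-0.025,0,-1,-0.0126,0.1005,-0.04,0,-1,-0.0126,0.1005,-0.048,0,-1,-0.0126,0.1005,-0.054,0,-1,-0.0126,0.1005,-0.06,0,-1,-0.0126,0.1005,-0.06,0])

```text
time_s: 38.7
position: [0.6718, 0.0922, 0.0767]
orientation: [-0.064, 0.998, 0.001, 0.001]
ft_force: [-13.9, 0.7, 30.0]
grip_width: -0.0
finger_force: 14.4
```

Emit:
step_arm(targets=[-1,0,0,0.06,0,-1,0,0,0.09,0,-1,0,0,0.09,0])

```text
time_s: 39.08
position: [0.674, 0.0913, 0.1423]
orientation: [-0.063, 0.998, -0.0, 0.003]
ft_force: [-0.1, 1.3, 0.4]
grip_width: 0.002
finger_force: 0.0
```

```bash
sed -i "/^print('bar/d" l.py; python3 l.py
```

```text
[0.67402636 0.09134622 0.14225386] [-6.32222634e-02  9.97996256e-01 -1.50203151e-04  2.52914251e-03] [-0.06430982  1.29826049  0.36471337]
lid {'c': (562.5, 3.8), 'size': (254.1, 41.5), 'yaw': 4.2, 'n': 1716, 'med': array([547.1,   5.4,  81.9])}
top 1342 [-0.15  3.29 84.84]
scene 3856 [-5.000e-02 -4.500e-01  8.391e+01]
```

The lid still rests on its unpressed runs and stays level, as expected. Next is corner c.

Emit:
step_arm(targets=[-1,-0.28,-0.1375,0,0,-1,-0.28,-0.1375,0,0,-1,-0.28,-0.1375,0,0,-1,-0.28,-0.1375,0,0,-1,-0.28,-0.1375,0,0,-1,-0.28,-0.1375,-0.04,0,-1,-0.28,-0.1375,-0.06,0,-1,-0.28,-0.1375,-0.072,0,-1,-0.28,-0.1375,-0.08,0,-1,-0.28,-0.1375,-0.086,0,-1,-0.28,-0.1375,-0.09,0,-1,-0.28,-0.1375,-0.09,0])

```text
time_s: 40.67
position: [0.451, -0.019, 0.0763]
orientation: [-0.064, 0.998, -0.002, 0.003]
ft_force: [-11.6, -0.0, 32.1]
grip_width: -0.001
finger_force: 16.8
```

Emit:
step_arm(targets=[-1,0,0,0.03,0,-1,0,0,0.05,0,-1,-0.0255,0.201,0.05,0,-1,-0.0255,0.201,0.05,0,-1,-0.0255,0.201,0.05,0,-1,-0.0255,0.201,0.03,0,-1,-0.0255,0.201,0.018,0,-1,-0.0255,0.201,0.011,0,-1,-0.0255,0.201,0.005,0,-1,-0.0255,0.201,0,0,-1,-0.0255,0.201,0,0])

```text
time_s: 42.05
position: [0.4281, 0.1429, 0.076]
orientation: [-0.063, 0.998, 0.002, 0.001]
ft_force: [-18.1, -0.1, 40.9]
grip_width: -0.001
finger_force: 20.9
```

Emit:
step_arm(targets=[-1,0,0,0.03,0,-1,0,0,0.05,0,-1,0.0128,-0.1005,0.05,0,-1,0.0128,-0.1005,0.05,0,-1,0.0128,-0.1005,0.03,0,-1,0.0128,-0.1005,0.018,0,-1,0.0128,-0.1005,0.011,0,-1,0.0128,-0.1005,0.005,0,-1,0.0128,-0.1005,0,0,-1,0.0128,-0.1005,0,0])

```text
time_s: 43.3
position: [0.4372, 0.0625, 0.076]
orientation: [-0.065, 0.998, -0.001, 0.0]
ft_force: [-21.0, -2.9, 44.2]
grip_width: -0.004
finger_force: 22.4
```

Emit:
step_arm(targets=[-1,0,0,0.04,0,-1,0,0,0.075,0,-1,0.1336,0.119,0.075,0,-1,0.1336,0.119,0.075,0,-1,0.1336,0.119,0.075,0,-1,0.1336,0.119,0.04,0,-1,0.1336,0.119,0.022,0,-1,0.1336,0.119,0.014,0,-1,0.1336,0.119,0.009,0,-1,0.1336,0.119,0.004,0,-1,0.1336,0.119,0.004,0])

```text
time_s: 44.68
position: [0.5447, 0.1586, 0.0766]
orientation: [-0.064, 0.998, 0.001, 0.001]
ft_force: [-9.6, -0.2, 19.0]
grip_width: -0.0
finger_force: 9.9
```

Emit:
step_arm(targets=[-1,0,0,0.04,0,-1,0,0,0.08,0,-1,0.0255,-0.201,0.08,0,-1,0.0255,-0.201,0.08,0,-1,0.0255,-0.201,0.08,0,-1,0.0255,-0.201,0.04,0,-1,0.0255,-0.201,0.022,0,-1,0.0255,-0.201,0.014,0,-1,0.0255,-0.201,0.006,0,-1,0.0255,-0.201,0,0,-1,0.0255,-0.201,0,0])

```text
time_s: 46.05
position: [0.5656, -0.0031, 0.0766]
orientation: [-0.064, 0.998, -0.001, 0.001]
ft_force: [-9.5, -0.8, 17.9]
grip_width: -0.002
finger_force: 9.3
```

Emit:
step_arm(targets=[-1,0,0,0.06,0,-1,0,0,0.16,0,-1,-0.1,-0.3,0.16,0,-1,-0.1,-0.3,0.16,0,-1,-0.1,-0.3,0.16,0,-1,-0.1,-0.3,0.16,0,-1,-0.1,-0.3,0.16,0,-1,-0.1,-0.3,0.16,0])

```text
time_s: 47.05
position: [0.4858, -0.2429, 0.1995]
orientation: [-0.064, 0.998, 0.0, 0.001]
ft_force: [-0.3, 0.9, 0.6]
grip_width: -0.001
finger_force: 0.0
```

```bash
python3 l.py
python3 - <<'E'
from h import *
P=cloud(grab('scene','s5.png'))
c=np.array([.5551,.0777]); t=np.radians(7.2); d=P[...,:2]-c; a=d@[np.cos(t),np.sin(t)]*1000; b=d@[-np.sin(t),np.cos(t)]*1000
for i in(-112,0,112):
    print([(lambda m:(round(float(np.median(P[m][:,2])*1000),1),int(m.sum())))((abs(a-i)<12)&(abs(b-j)<12)&(P[...,2]>.05)&(P[...,2]<.12)) for j in(-74,0,74)])
E
```

```text
[ 0.48584213 -0.24292593  0.19953295] [-6.35808659e-02  9.97976496e-01  5.33805487e-05  6.19703133e-04] [-0.32081085  0.87567684  0.60233802]
lid {'c': (559.5, 78.1), 'size': (257.0, 182.4), 'yaw': 7.9, 'n': 8591, 'med': array([554.1,  77.1,  77.8])}
top 5753 [ 1.000e-01 -1.000e-02  7.767e+01]
scene 4503 [ 0.22 -0.19 79.06]
[(77.4, 53), (77.9, 71), (78.1, 70)]
[(78.2, 78), (101.4, 111), (77.3, 94)]
[(78.3, 93), (78.6, 101), (78.0, 104)]
```

Run:
```python
from h import *
grab('scene','s6.png'); print(env.state()['time_s'])
```

```text
47.25
```

View pics/s6.png

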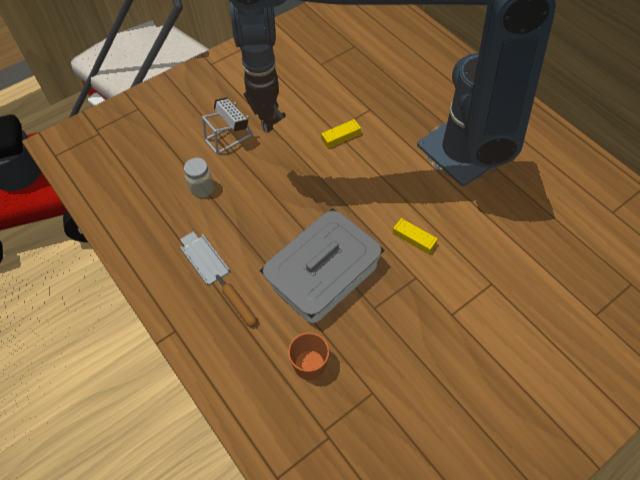

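The lid is closed and level at (322,262), the spent canister is on the rack at (230,112), and the bystanders haven't moved. Handing in.

```bash
python3 -c "
from rig import env
print(env.hand_in())"
```

```text
the job is handed in; nothing more can be done
None
```

The job is done and handed in after about 47 s: the spent canister is drying across the rack's wires, the fresh canister and both tins (only two were there) are flat in the tub, and the lid is pressed about 5 mm down to its stop and level. The pot, jar, trowel and yellow look-alikes weren't touched; the tub slid about 4 mm while I set a tin down and likely about 4 mm more during pressing, when fingertip force briefly reached 44 N.

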